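Snap the cap home on a sensor box

ROBOT

A 6-joint arm with a two-finger parallel gripper is mounted at the origin on the work surface. World frame = base frame: x ahead of the robot, y to its left, z up, the work surface at z = 0. Lengths are in m, angles in rad, forces in N, time in s.
With the tool pointing down it reaches from about 0.425 to 0.95 m from the base axis. Payload 14.7 kg.
Tool frame: the origin (TCP) lies between the finger pads; the fingertips stand robot.tip_reach ahead of it and the grasp point (between the pads) lies 11 mm behind it (robot.tip_reach is the distance from the TCP to the fingertips, in m); z points along the fingers, y is the line along which they close (so a half turn about z gives the same grasp; the last joint's range is limited). The gripper opens to 85 mm and grips with 20 to 120 N. Pads are 22 mm wide; open, the fingers measure 114 mm over their backs; the gripper's body (76 mm by 85 mm) begins 54 mm behind the grasp point. The pads swing forward as they close: fully open they stand 13 mm farther back than shut.
Start: joints at [-1.314, 0.48, 1.596, -0, 1.065, -0.047], TCP at [0.194, -0.62, 0.201] pointing down, gripper open.
Joint ranges: [-2.75, 2.75], [-0.82, 2.05], [0.23, 2.67], [-1.56, 4.7], [0.09, 2.69], [-2.92, 2.92]. Speed limits (rad/s): [1.89, 1.89, 2.39, 3.01, 3.01, 3.01].

INTERFACE

Orientations are given as a unit quaternion [w, x, y, z].
In Python, from cell import status, cams, workorder, robot gives the robot as it stands. The module is installed in compiled form; this text tells all that it offers.
- The arm moves only by the shell command python3 -m creep 'ROWS' [OPENING] [FORCE]. ROWS is text: rows parted by semicolons, each of 6 numbers parted by spaces: the shift along the tool's x, y, z in cm, then the turn, a rotation vector about the tool's x, y, z in degrees. In form: x y z wx wy wz; .... A call has 1 to 20 rows; each row is the pose to reach, as a shift and turn from the pose commanded when the call began, along the tool's axes at that moment; what a row does not reach only later rows make up. A row lasts 1/8 s, in which the tool goes at most 62.5 mm and 10.7 degrees, less where a joint would pass 70% of its speed; a pose out of reach is approached as far as the arm can. A call with a gripper value outside its range is refused whole. OPENING is the closure, from -1 (fully open) to 1 (shut), so that 0 is half open, set as the call begins (- or left out, the last holds). The fingers move at their own pace and stop on an object; FORCE is the grip in N (left out, the last holds). Time passes only in rows, so rows that repeat a pose let the fingers close. It gives the time, the measured TCP pose, the force, the opening and the grip force at its end, in the units of the state.
- status.sense(): the state, without advancing time (a new reading comes with each control period).
- cams.snapshot(name): name is "scene" or "top" or "wrist"; returns the picture (420x560x3 uint8, red, green, blue); there is no depth.
- cams.camera_params(name): a dict with "camera_matrix" (3x3 intrinsics, pixels), "distortion" ([k1, k2, p1, p2, k3] as OpenCV has them; the pictures are not rectified), "R" (3x3) and "t" (3): a world point X has camera coordinates R X + t. Camera axes: x right, y down, z forward; pixel columns grow to the right and rows downward; lengths in m; the calibration is good to about 2 mm. A picture is of the moment at which its call begins: read the wrist's pose just before it. camera_params takes no time and is no camera call; for the wrist camera it gives the pose at the moment of the call.
- workorder.hand_in(): hands the job in; it is judged then, once.
The state is a dict: "clock": time; "joint_pos": joint angles; "qd": joint speeds; "effort": joint torques, N m; "eef_pos": TCP position; "eef_rot": TCP orientation; "wrist_force": force on the tool from outside, world axes, zero at the start; "ft_torque": the same for the moment, N m; "finger_gap": opening from 0.0 (shut) to 1.0 (fully open); "gripper_force": force on a finger pad.
Only numpy, scipy, OpenCV 4.12 (cv2) and the standard library are available. Lean on these libraries where they do the work, as an engineer would, in place of code of your own. Each camera call takes 0.05 s, during which the arm holds its last target. There are 200 camera calls.

TASK

Take the orange seating tool from its sloping rest, stand it upright on its steel foot on the round blue mat and let go of it; then take it again by the upper half of its handle, as suits pressing straight down, and with its foot press the raised yellow cap on the white sensor box straight down, square and centred, until it clicks home. Finally stand the tool upright on the blue mat again and let go. Press the cap only with the tool, and leave the other things on the bench where they are.

Things in the scene. Friction and masses are not known exactly. Their poses are not given: they have to be found in the camera images.
- seater: seating tool, loose, 110 mm long, about 0.3 kg: square orange handle 24 x 24 mm with a round foot 44 mm across and 14 mm thick (steel, black rubber face) at one end; the plain end is the top. Origin at the centre of the rubber pressing face, z along the handle from foot to top, x and y square to the handle's flat sides. It stands stably on its foot; centre of mass 30 mm above the face
- tool_mid (a point): centre of the seating tool, on its axis 55 mm from the pressing face and 55 mm from the top end; axes as the tool's. At the start the tool lies in the rest, foot low, its z rising 40 degrees above the horizontal and its y level
- tool_foot (a point): centre of the tool's pressing face (the bottom when it stands); axes as the tool's
- rest: fixed sloping rest, base plate 125 x 70 x 8 mm; origin under its centre. The tool lies in it rising along the rest's +x, foot on a lip. A 14 mm wide strip under the handle ends 65 mm from the pressing face, cheeks beside it (35 mm over all) end 50 mm from the face; beyond 65 mm the handle is free all round. The tool lifts out straight up. No part is above 70 mm
- mat_top (a point): centre of the top of the round blue parking mat, fixed, 120 mm across and 3 mm thick
- jig: fixed aluminium jig plate 130 x 110 x 10 mm (x, y) holding the white sensor box 100 x 84 mm, whose top is 50 mm above the table; origin under the centre. A grey collar, 64 mm across, 50 mm inside, its top at 56 mm, surrounds the cap at the centre
- cap_top (a point): centre of the top of the round yellow snap cap, 46 mm across, at the middle of the sensor box: 65.5 mm above the table while raised, 57.5 mm when home
- cap (a joint): how far the cap is pushed in, m: 0 raised, 0.008 fully home against its stop. The resistance rises to about 9 N at 2 mm, fades to nothing at half way (4 mm), and from there it snaps home by itself; let go before that it springs back up
- flux_jar: small jar with red cap, 48 mm across, 60 mm tall; bystander, loose; origin at the centre of its underside
- rosin_box: yellow box with clear lid, 62 x 52 x 36 mm; bystander, loose; origin at the centre of its underside
- driver: screwdriver with blue handle, 170 mm long, lying along its x; bystander, loose; origin at the centre of its underside
- board: green circuit board 50 x 70 mm, 14 mm high over its parts; bystander, loose; origin at the centre of its underside
- tweezers: steel tweezers 115 mm long, 8 mm high; bystander, loose; origin at the centre of its underside
- reel: black reel 54 mm across, 33 mm tall; bystander, loose; origin at the centre of its underside
- phone: black phone 72 x 148 x 9 mm; bystander, loose; origin at the centre of its underside
Mind the look-alikes: they are no part of the job. There is more than one size of the seater; the job needs the middle-sized. Several things have the shape of the jig; the one meant has the colours described above.

How it is judged:
On the way, in this order (a step that is already met when the one before it is completed fails the run):
1. the tool stands upright on its foot on the blue mat, let go (horizontal distance between tool_foot and mat_top below 0.05 m and angle between tool_foot's own z axis and vertical below 0.1 rad and height (world z) of tool_foot below 0.008 m and height (world z) of tool_mid above 0.05 m and contact force between the fingers and seater below 0.2 N and linear speed of seater below 0.02 m/s), for 0.2 s.
2. the cap is home under the tool: the tool is gripped by the upper half of its handle, and its foot is upright (within 0.15 rad), centred (within 12 mm) and on or just above the cap (value of joint cap above 0.007 m and not (horizontal distance between tool_foot and cap_top above 0.012 m or angle between tool_foot's own z axis and vertical above 0.15 rad or distance between tool_foot and cap_top above 0.02 m) and z of the grasp point in the frame of tool_foot above 0.055 m and contact force between the fingers and seater above 1 N), for 0.05 s.
At the end, for the whole second after the job is handed in: The cap is home (within 1 mm of its stop), and the tool stands at rest upright (within 0.1 rad) on its foot on the blue mat, foot centre within 50 mm of the mat's centre, let go (all of step 1 and value of joint cap above 0.007 m); the robot touches nothing.
It fails at once if the cap is pushed in without the tool's foot squarely on it (more than 12 mm off centre or 0.15 rad askew) (value of joint cap between 0.003 and 0.0065 m and (horizontal distance between tool_foot and cap_top above 0.012 m or angle between tool_foot's own z axis and vertical above 0.15 rad or distance between tool_foot and cap_top above 0.02 m)).
It fails at once if a bystander is shifted more than 30 mm (distance of any of flux_jar, rosin_box, driver, board, tweezers, reel, phone from where it was at the start of the episode above 0.03 m).
It also fails if it takes over 61 s, if anything falls off the work surface, if the arm or the gripper's body presses on something with over 40 N, if the wrist force passes 120 N, or if a joint passes its speed limit or range.

## Working session

There is one attempt and no reset: what is moved stays moved. The work goes in short steps, Python scripts to look and compute and a shell command to move; the robot and the scene stay as the last step left them, time stands still between calls to the robot, and variables do not carry over. Pictures are saved under pics/ and viewed, at most 10 in all, crops included, and the job is handed in when it is done.

```bash
mkdir -p pics; python3 - <<'E'
from cell import status,cams,robot
import cv2,numpy as np
s=status.sense();print(s['clock'],s['eef_pos'],s['eef_rot'],s['finger_gap'],robot.tip_reach)
for n in("scene","top"):
    cv2.imwrite(f"pics/{n}0.png",cams.snapshot(n)[:,:,::-1])
    p=cams.camera_params(n);print(n,np.round(p['camera_matrix'],1).tolist(),np.round(p['distortion'],3),(-np.array(p['R']).T@p['t']).round(3))
E
```

```text
0.0 [ 0.1943459  -0.61979873  0.20047175] [-6.08850553e-04  9.88486990e-01  1.51304646e-01 -6.42657702e-05] 1.0028127423441104 0.008
scene [[526.6, 0.0, 273.8], [0.0, 526.6, 206.6], [0.0, 0.0, 1.0]] [-0.017  0.     0.     0.     0.   ] [ 1.399 -0.088  1.114]
top [[396.6, 0.0, 273.2], [0.0, 396.6, 208.1], [0.0, 0.0, 1.0]] [0.03 0.   0.   0.   0.  ] [ 0.268 -0.012  1.223]
```

View pics/top0.png

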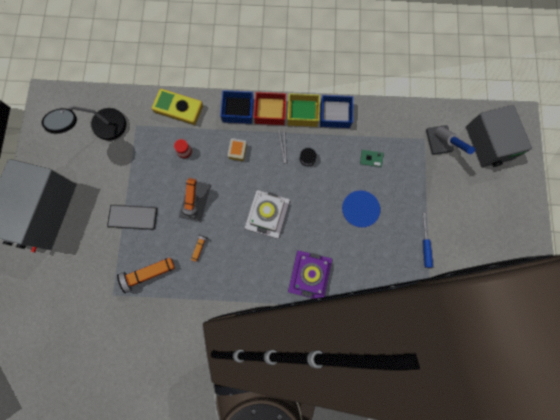

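View pics/scene0.png

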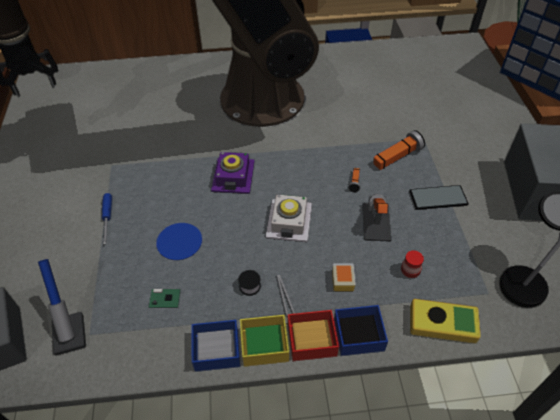

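The top view shows the white jig's cap at (267,211), the mat at (361,209) and the tool in its rest near (193,197). The scene view has them at (290,208), (180,241) and (378,215). I'll zoom in on these.

```bash
cat > h.py <<'E'
import cv2,numpy as np
from cell import cams
def ray(n,uv,z=None,P=None):
    p=P or cams.camera_params(n);R=np.array(p['R']);t=np.array(p['t'])
    q=cv2.undistortPoints(np.array([[uv]],float),np.array(p['camera_matrix']),np.array(p['distortion']))[0,0]
    c=-R.T@t;d=R.T@np.array([*q,1]);d/=np.linalg.norm(d)
    return (c,d) if z is None else c+d*(z-c[2])/d[2]
def proj(n,X,P=None):
    p=P or cams.camera_params(n)
    return cv2.projectPoints(np.array(X,float).reshape(-1,1,3),cv2.Rodrigues(np.array(p['R']))[0],np.array(p['t']),np.array(p['camera_matrix']),np.array(p['distortion']))[0][:,0]
def tri(a,b):
    (c,d),(e,f)=a,b
    s=np.linalg.lstsq(np.c_[d,-f],e-c,rcond=None)[0]
    return (c+d*s[0]+e+f*s[1])/2,np.linalg.norm(c+d*s[0]-e-f*s[1])
E
python3 - <<'E'
from h import *
t=cv2.imread('pics/top0.png');s=cv2.imread('pics/scene0.png')
a=cv2.resize(t[165:240,160:235],(400,400),interpolation=cv2.INTER_CUBIC)
b=cv2.resize(s[180:255,340:415],(400,400),interpolation=cv2.INTER_CUBIC)
cv2.imwrite('pics/crop.png',np.hstack([a,b]))
for n,im in(('top',t),('scene',s)):
    h=cv2.cvtColor(im,cv2.COLOR_BGR2HSV)
    def blobs(lo,hi,nm,z):
        m=cv2.inRange(h,lo,hi);k,l,st,c=cv2.connectedComponentsWithStats(m)
        for i in range(1,k):
            if st[i,4]>80:print(n,nm,st[i].tolist(),c[i].round(1),ray(n,c[i],z).round(4))
    blobs((105,120,60),(125,255,255),'blue',.003)
    blobs((22,100,100),(33,255,255),'yel',.0655)
    blobs((5,120,80),(15,255,255),'or',.06)
E
```

```text
top blue [221, 91, 32, 28, 246] [237.1 106.3] [0.8871 0.1445 0.003 ]
top blue [321, 96, 32, 28, 232] [338.3 109.7] [ 0.8911 -0.1931  0.003 ]
top blue [451, 137, 25, 17, 168] [462.9 145.1] [ 0.7847 -0.597   0.003 ]
top blue [342, 190, 38, 37, 1095] [360.8 208.4] [ 0.5576 -0.269   0.003 ]
top blue [423, 240, 10, 28, 221] [427.3 253.5] [ 0.4263 -0.4713  0.003 ]
top yel [152, 89, 50, 33, 682] [179.9 106.8] [0.8443 0.3173 0.0655]
top yel [287, 94, 33, 27, 197] [304.2 107.2] [ 0.8627 -0.076   0.0655]
top yel [259, 202, 16, 16, 132] [266.7 209.8] [0.5244 0.0245 0.0655]
top yel [304, 266, 16, 16, 150] [311.5 273.5] [ 0.3432 -0.1148  0.0655]
top or [256, 98, 28, 21, 126] [269.5 109.8] [0.8515 0.0334 0.06  ]
top or [231, 141, 12, 14, 132] [236.3 147.5] [0.7191 0.1299 0.06  ]
top or [185, 178, 11, 32, 256] [189.5 193.7] [0.5639 0.2609 0.06  ]
top or [125, 258, 49, 28, 578] [149.3 271.6] [0.3257 0.3539 0.06  ]
scene blue [327, 29, 44, 14, 471] [348.5  35. ] [-0.3328  0.3583  0.003 ]
scene blue [102, 193, 10, 25, 208] [106.4 205.3] [ 0.4139 -0.4719  0.003 ]
scene blue [157, 223, 45, 37, 1323] [17
[... 268 characters left out ...]
[223, 155, 17, 12, 121] [231.5 160.8] [ 0.3452 -0.115   0.0655]
scene yel [280, 199, 19, 15, 150] [289.3 206.1] [0.5287 0.0256 0.0655]
scene yel [413, 299, 68, 40, 1370] [441.  318.3] [0.8873 0.317  0.0655]
scene yel [240, 315, 49, 43, 439] [261.6 336.5] [ 0.8854 -0.0787  0.0655]
scene or [485, 22, 29, 27, 588] [499.3  34.7] [-0.1783  0.868   0.06  ]
scene or [537, 105, 23, 11, 208] [548.8 110.2] [0.2385 0.8615 0.06  ]
scene or [374, 136, 43, 34, 553] [395.4 151.4] [0.3585 0.3513 0.06  ]
scene or [352, 168, 7, 14, 84] [355.2 174.8] [0.4346 0.2194 0.06  ]
scene or [376, 198, 12, 16, 138] [381.8 205.8] [0.5516 0.2654 0.06  ]
scene or [337, 266, 15, 16, 219] [343.8 273.2] [0.7439 0.1283 0.06  ]
```

View pics/crop.png

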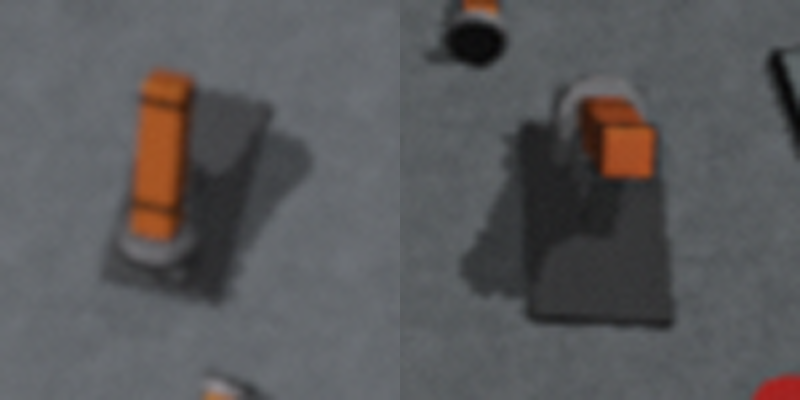

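The crop shows the tool lying foot toward the robot and rising away from it. The end-face corners in the scene crop are near (607..655,126..178). The plate corners in the top crop are (270,105), (220,300) and (105,275). I'll fit the pose from these.

```bash
python3 - <<'E'
from h import *
from scipy.optimize import least_squares
PT,PS=[cams.camera_params(n) for n in("top","scene")]
f=lambda c,o:[((c[0]+.5)/5.3333-.5)+o[0],((c[1]+.5)/5.3333-.5)+o[1]]
ot,os=(160,165),(340-75,180)
s4,c4=np.sin(.69813),np.cos(.69813)
def model(p):
    x,y,yw,a,b=p
    R=np.array([[np.cos(yw),-np.sin(yw),0],[np.sin(yw),np.cos(yw),0],[0,0,1]])
    W=lambda L:np.array(L)@R.T+[x,y,0]
    tp=np.array([a,0,b]);X=np.array([s4,0,-c4])*.012;Y=np.array([0,.012,0])
    T=W([[.0625,-.035,.008],[-.0625,-.035,.008],[-.0625,.035,.008],tp-X+Y,tp-X-Y,tp+(X*0)])
    S=W([[.0625,.035,.004],[.0625,-.035,.004],[-.0625,-.035,.008],tp-X-Y,tp-X+Y,tp+X+Y,tp+X-Y])
    return proj('top',T,PT),proj('scene',S,PS),R,W([tp])[0]
ut=np.array([f(c,ot) for c in[(270,105),(220,300),(105,275),(143,100),(190,106),(167,88)]])
us=np.array([f(c,os) for c in[(672,323),(530,318),(522,125),(607,127),(655,126),(652,178),(606,178)]])
r=least_squares(lambda p:np.r_[(model(p)[0]-ut).ravel(),(model(p)[1]-us).ravel()],[.54,.25,-.2,.03,.09],loss='soft_l1',x_scale=.01)
t,s,R,tp=model(r.x);print(r.x.round(4),np.degrees(r.x[2]));print((t-ut).round(1).tolist());print((s-us).round(1).tolist())
ax=R@[c4,0,s4]
for d in(.11,.08,.055,0):print(d,(tp-ax*(.11-d)).round(4))
# cap & collar / mat checks
print(tri(ray('top',(266.7,209.8)),ray('scene',(289.3,206.1))),tri(ray('top',(360.8,208.4)),ray('scene',(178.9,241))))
E
```

```text
[ 0.5579  0.2559 -0.1554  0.0331  0.0989] -8.90517118037427
[[-0.3, -0.9], [-0.6, 0.2], [-0.8, 0.4], [-0.7, -0.9], [-1.5, -0.4], [0.1, 0.6]]
[[0.6, 0.4], [0.2, 0.5], [-0.8, -0.8], [-1.1, -0.1], [-0.4, 0.3], [-0.4, 0.0], [-1.4, -0.2]]
0.11 [0.5906 0.2508 0.0989]
0.08 [0.5678 0.2543 0.0796]
0.055 [0.5489 0.2573 0.0636]
0 [0.5073 0.2638 0.0282]
(array([0.52533957, 0.02534256, 0.06138864]), np.float64(0.0015673406954547042)) (array([ 5.58410109e-01, -2.69802621e-01, -4.29113949e-04]), np.float64(1.0320178222651153e-05))
```

```bash
cat >> h.py <<'E'
from scipy.spatial.transform import Rotation as Ro
from cell import status
def hand(yaw,tilt=0):  # hand down, x axis at yaw deg, then tilt about its own y
    return Ro.from_euler('z',yaw,degrees=True)*Ro.from_euler('x',180,degrees=True)*Ro.from_euler('y',tilt,degrees=True)
def cur():
    s=status.sense();q=s['eef_rot'];return np.array(s['eef_pos']),Ro.from_quat([q[1],q[2],q[3],q[0]])
def rows(*targets):
    p,R=cur()
    for P,Q in targets:
        print(np.r_[R.inv().apply(np.array(P)-p)*100,np.degrees((R.inv()*Q).as_rotvec())].round(2).tolist())
E
python3 -c "
from h import *
rows(([.5,-.3,.22],hand(80)),([.572,.254,.20],hand(171)))"
```

```text
[38.73, -21.38, -1.92, -0.06, -0.03, -62.59]
[62.18, -72.08, 0.13, -0.02, -0.08, -153.59]
```

```bash
python3 -m creep '38.7 -21.4 -1.9 0 0 -62;38.7 -21.4 -1.9 0 0 -62;38.7 -21.4 -1.9 0 0 -62;38.7 -21.4 -1.9 0 0 -62;38.7 -21.4 -1.9 0 0 -62;38.7 -21.4 -1.9 0 0 -62;38.7 -21.4 -1.9 0 0 -62;62.2 -72.1 0.1 0 0 -153.6;62.2 -72.1 0.1 0 0 -153.6;62.2 -72.1 0.1 0 0 -153.6;62.2 -72.1 0.1 0 0 -153.6;62.2 -72.1 0.1 0 0 -153.6;62.2 -72.1 0.1 0 0 -153.6;62.2 -72.1 0.1 0 0 -153.6;62.2 -72.1 0.1 0 0 -153.6;62.2 -72.1 0.1 0 0 -153.6;62.2 -72.1 0.1 0 0 -153.6;62.2 -72.1 0.1 0 0 -153.6;62.2 -72.1 0.1 0 0 -153.6;62.2 -72.1 0.1 0 0 -153.6' -1 60
python3 - <<'E'
from h import *
P=cams.camera_params('wrist');im=cams.snapshot('wrist')[:,:,::-1].copy()
cv2.imwrite('pics/w1raw.png',im)
print(cur()[0],cur()[1].as_matrix().round(3).tolist())
ax=np.array([.7569,-.1186,.6428]);tp=np.array([.5906,.2508,.0989])
for d in(0,.055,.085,.11):
    uv=proj('wrist',tp-ax*(.11-d),P)[0];print(d,uv);cv2.circle(im,tuple(int(v) for v in uv),3,(0,255,0),-1)
cv2.imwrite('pics/w1.png',im)
E
```

```text
clock: 2.6
eef_pos: [0.5724, 0.2526, 0.2003]
eef_rot: [0.0, 0.079, 0.997, -0.0]
wrist_force: [-0.1, 0.0, -0.8]
finger_gap: 0.999
gripper_force: 0.0
[0.57245561 0.25281533 0.20028938] [[-0.987, 0.158, 0.0], [0.158, 0.987, 0.0], [-0.0, 0.0, -1.0]]
0 [277.5058036  125.54981951]
0.055 [277.65018485 168.45921423]
0.085 [277.73806491 194.68443279]
0.11 [277.81678623 218.24554678]
```

View pics/w1.png

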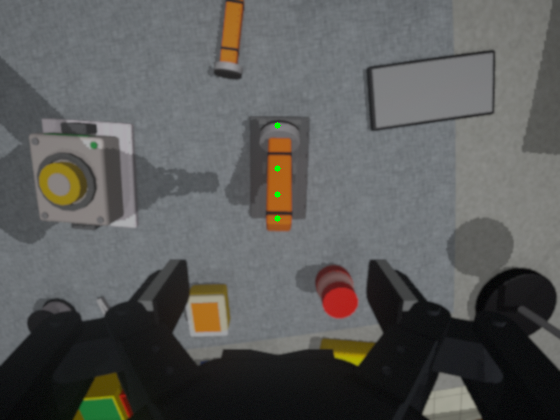

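The wrist view agrees with the prediction. The handle is at columns 267–292 and its top end at (279,221), an offset of about 2 mm, so I'll descend and grip.

```bash
python3 -m creep '-0.1 0.25 5 0 0 0;-0.1 0.25 9 0 0 0;-0.1 0.25 12.6 0 0 0;-0.1 0.25 12.6 0 0 0;-0.1 0.25 12.6 0 0 0' && python3 -m creep '0 0 0 0 0 0;0 0 0 0 0 0;0 0 0 0 0 0;0 0 0 0 0 0;0 0 0 0 0 0;0 0 0 0 0 0;0 0 0 0 0 0;0 0 0 0 0 0' 1 70 && python3 -m creep '0 0 -2 0 0 0;0 0 -5 0 0 0;0 0 -10 0 0 0;0 0 -15 0 0 0;0 0 -15 0 0 0;0 0 -15 0 0 0'
python3 - <<'E'
from h import *
print(status.sense()['joint_pos'])
P=cams.camera_params('wrist');cv2.imwrite('pics/w2.png',cams.snapshot('wrist')[:,:,::-1])
rows(([.60,.02,.26],hand(80,-50)),([.56,-.269,.26],hand(-26,-50)))
E
```

```text
clock: 3.28
eef_pos: [0.5745, 0.2561, 0.0754]
eef_rot: [0.001, 0.079, 0.997, 0.0]
wrist_force: [0.5, -0.1, -0.7]
finger_gap: 1.005
gripper_force: 0.0
clock: 4.28
eef_pos: [0.5742, 0.2561, 0.0748]
eef_rot: [0.001, 0.078, 0.997, 0.0]
wrist_force: [-0.8, -3.8, 9.6]
finger_gap: 0.002
gripper_force: 20.1
clock: 5.03
eef_pos: [0.5734, 0.256, 0.2238]
eef_rot: [-0.0, 0.078, 0.997, -0.0]
wrist_force: [-0.8, -0.3, 0.1]
finger_gap: -0.0
gripper_force: 0.0
[ 3.71698300e-01  4.28443172e-01  1.62385748e+00  5.22110139e-05
  1.08957250e+00 -1.04215343e+00]
[-6.35, -22.88, -3.68, 39.39, -38.81, 84.69]
[-6.91, -52.05, -3.66, -69.34, -10.45, -148.93]
```

View pics/w2.png

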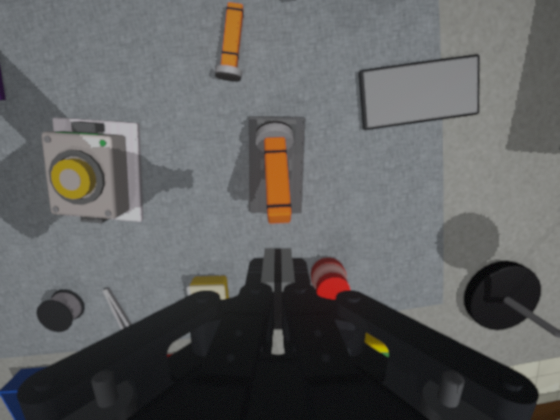

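The grip missed: the fingers are fully shut and the tool is still in the rest, slightly turned. I'll measure again with all three cameras.

```bash
python3 -m creep '0 0 -1 0 0 0;0 0 -1 0 0 0;0 0 -1 0 0 0;0 0 -1 0 0 0' -1 
python3 - <<'E'
from h import *
import pickle
P={n:cams.camera_params(n) for n in('top','scene','wrist')}
I={n:cams.snapshot(n)[:,:,::-1] for n in P};pickle.dump((P,I),open('s3.pkl','wb'))
p,R=cur();print(p,R.as_matrix().round(3)[:,2])
w=I['wrist'].copy()
for z in(.083,.2):print(proj('wrist',[p[0],p[1],z],P['wrist']))
c=lambda im,x,y,w,h,W,H:cv2.resize(im[y:y+h,x:x+w],(W,H),interpolation=cv2.INTER_CUBIC)
a=c(I['wrist'],230,105,90,135,400,600);b=c(I['scene'],350,180,66,50,396,300);d=c(I['top'],165,170,66,50,396,300)
cv2.imwrite('pics/m3.png',np.hstack([a,np.vstack([b,d])]))
E
```

```text
clock: 5.58
eef_pos: [0.5736, 0.2561, 0.2338]
eef_rot: [-0.0, 0.078, 0.997, -0.0]
wrist_force: [-0.2, -0.0, 0.2]
finger_gap: 0.847
gripper_force: 0.0
[0.57360255 0.25609448 0.2339467 ] [-0. -0. -1.]
[[276.81369069 188.46730353]]
[[276.56331981 223.22662619]]
```

View pics/m3.png

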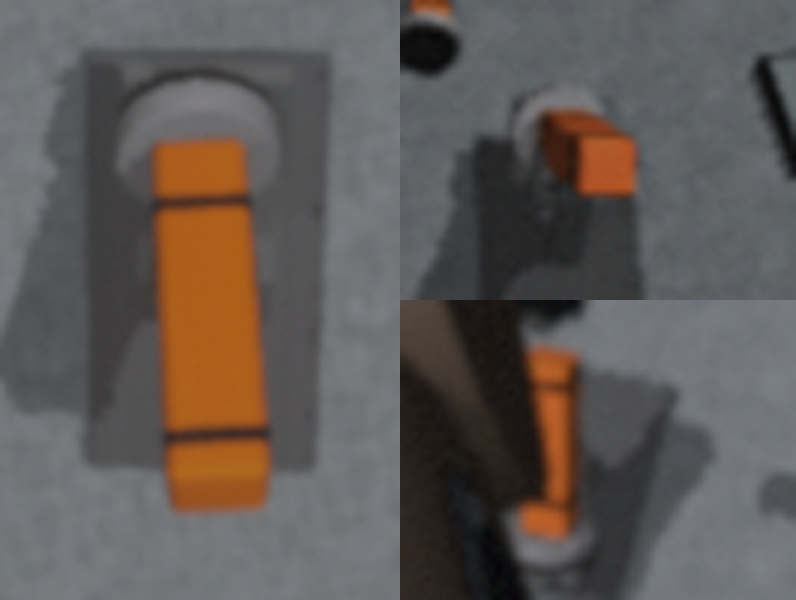

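```bash
python3 - <<'E'
from h import *
from scipy.optimize import least_squares
import pickle
P,I=pickle.load(open('s3.pkl','rb'))
a=.012
L={'wrist':[(-a,-a,.014),(-a,a,.014),(-a,-a,.11),(-a,a,.11),(a,-a,.11),(a,a,.11)],
 'scene':[(-a,-a,.11),(-a,a,.11),(a,a,.11),(a,-a,.11),(-a,-a,.014)],
 'top':[(-a,a,.014),(-a,-a,.014)]}
U={'wrist':[(155,142),(243,140),(167,478),(268,470),(175,510),(265,505)],
 'scene':[(578,138),(634,136),(635,193),(580,194),(545,112)],'top':[(523,530),(575,535)]}
k={'wrist':(4.4444,230,105,0,0),'scene':(6,350,180,400,0),'top':(6,165,170,400,300)}
px={n:np.array([((u-k[n][3]+.5)/k[n][0]-.5+k[n][1],(v-k[n][4]+.5)/k[n][0]-.5+k[n][2]) for u,v in U[n]]) for n in U}
# wrist left/right: image right = +y
def rot(q):return Ro.from_euler('ZYX',[q[0],q[1],q[2]],degrees=True)  # Y angle=90-elev
def X(p,n):return Ro.from_euler('z',p[3],degrees=True)*Ro.from_euler('y',90-p[4],degrees=True)*Ro.from_euler('z',p[5],degrees=True)
for names in(['wrist','scene','top'],['wrist'],['scene','top']):
    f=lambda p:np.concatenate([((proj(n,X(p,n).apply(L[n])+np.array(p[:3])/100,P[n])-px[n])).ravel() for n in names])
    r=least_squares(f,[50.7,26.4,2.8,-8.9,40,0],loss='soft_l1')
    print(names,r.x.round(2),'top',(X(r.x,0).apply([0,0,.11])+r.x[:3]/100).round(4),'d85',(X(r.x,0).apply([0,0,.085])+r.x[:3]/100).round(4))
    print(r.fun.round(1).tolist())
E
```

```text
['wrist', 'scene', 'top'] [51.75 26.17  3.28 -5.35 43.72 -0.61] top [0.5967 0.2543 0.1088] d85 [0.5787 0.256  0.0915]
[-0.7, 0.0, 0.4, -0.7, -1.0, -1.1, 0.3, -0.6, -1.3, 2.0, 0.9, 1.9, 0.4, 0.0, 0.8, 0.3, 0.5, 0.4, -0.1, 0.3, -1.2, 0.6, -0.5, 0.1, -1.4, 0.4]
['wrist'] [51.67 26.17  1.78 -5.3  37.67 -0.75] top [0.6034 0.2536 0.085 ] d85 [0.5837 0.2555 0.0697]
[-0.1, 0.4, 0.1, -0.3, 0.3, -0.3, -0.2, 0.3, -0.4, -0.0, 0.2, -0.1]
['scene', 'top'] [51.79 26.04  3.59 -5.43 43.18  1.17] top [0.5977 0.2528 0.1112] d85 [0.5796 0.2545 0.0941]
[-0.1, -0.1, 0.3, -0.1, 0.2, 0.0, -0.3, 0.2, -1.7, 0.2, -0.2, -0.2, -1.0, 0.0]
```

```bash
python3 -m creep '-0.6 0 5 0 0 -2.5;-0.6 0 10 0 0 -2.5;-0.6 0 14 0 0 -2.5;-0.6 0 17.2 0 0 -2.5;-0.6 0 17.2 0 0 -2.5;-0.6 0 17.2 0 0 -2.5' && python3 -m creep '0 0 0 0 0 0;0 0 0 0 0 0;0 0 0 0 0 0;0 0 0 0 0 0' 0.1 30
python3 - <<'E'
from h import *
w=cams.snapshot('wrist')[:,:,::-1];s=cams.snapshot('scene')[:,:,::-1]
cv2.imwrite('pics/m4.png',np.hstack([cv2.resize(w[90:330,190:370],(360,480),interpolation=cv2.INTER_CUBIC),cv2.resize(s[150:250,345:430],(408,480),interpolation=cv2.INTER_CUBIC)]))
E
```

```text
clock: 6.48
eef_pos: [0.5803, 0.2555, 0.0633]
eef_rot: [0.001, 0.057, 0.998, 0.0]
wrist_force: [0.1, -0.4, 0.3]
finger_gap: 1.001
gripper_force: 0.0
clock: 6.98
eef_pos: [0.5797, 0.2552, 0.0623]
eef_rot: [0.0, 0.057, 0.998, 0.0]
wrist_force: [0.7, 0.0, -0.4]
finger_gap: 0.449
gripper_force: 0.0
```

View pics/m4.png

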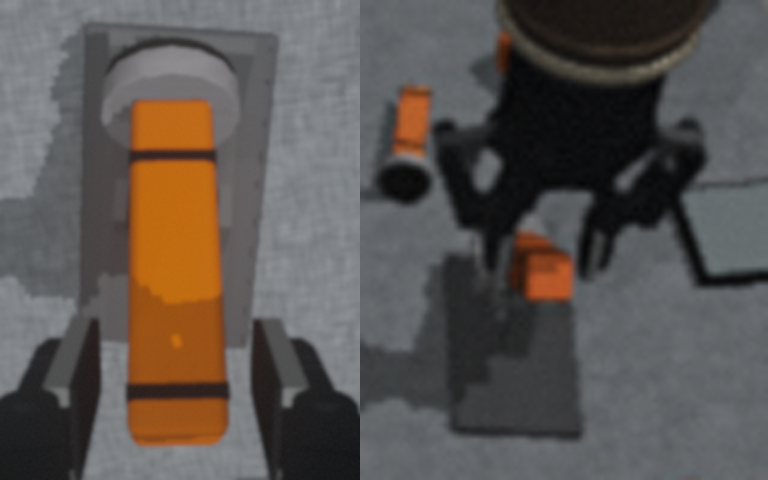

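The handle is centred between the pads in the wrist view, near the upper stripe. I'll close on it.

```bash
python3 -m creep '0 0 0 0 0 0;0 0 0 0 0 0;0 0 0 0 0 0;0 0 0 0 0 0;0 0 0 0 0 0' 1 70 && python3 -m creep '0 0 -1 0 0 0;0 0 -1 0 0 0;0 0 -1 0 0 0'
```

```text
clock: 7.7
eef_pos: [0.5796, 0.2552, 0.0621]
eef_rot: [0.0, 0.057, 0.998, -0.0]
wrist_force: [0.5, -1.5, 2.0]
finger_gap: 0.262
gripper_force: 69.7
clock: 8.07
eef_pos: [0.5796, 0.2553, 0.0722]
eef_rot: [0.0, 0.057, 0.998, 0.0]
wrist_force: [0.2, -0.6, -3.2]
finger_gap: 0.261
gripper_force: 69.4
```

```bash
python3 -m creep '0 0 -5 0 0 0;0 0 -10 0 0 0;0 0 -15 0 0 0;0 0 -19 0 0 0;0 0 -19 0 0 0;0 0 -19 0 0 0'
python3 - <<'E'
from h import *
import pickle
p,R=cur()
P={n:cams.camera_params(n) for n in('top','scene','wrist')};I={n:cams.snapshot(n)[:,:,::-1] for n in('scene','wrist')}
w=I['wrist'];u,v=proj('scene',p,P['scene'])[0].astype(int);print(u,v,p)
pickle.dump((P,I,p,R),open('s5.pkl','wb'))
v0=max(0,v-60);u0=min(u-50,460);print(u0,v0)
cv2.imwrite('pics/m5.png',np.hstack([cv2.resize(w[60:360,190:370],(360,600),interpolation=cv2.INTER_CUBIC),cv2.resize(I['scene'][v0:v0+150,u0:u0+100],(400,600),interpolation=cv2.INTER_CUBIC)]))
rows(([.62,.12,.26],hand(120,-25)),([.62,.0,.26],hand(80,-50)))
E
```

```text
clock: 8.82
eef_pos: [0.579, 0.255, 0.2611]
eef_rot: [-0.001, 0.057, 0.998, -0.0]
wrist_force: [-0.6, -0.4, -3.3]
finger_gap: 0.262
gripper_force: 70.0
392 158 [0.57902317 0.2549821  0.26109679]
342 98
[-5.62, -12.93, 0.04, 11.54, -23.24, 52.66]
[-6.98, -24.86, 0.06, 40.39, -38.18, 87.01]
```

View pics/m5.png

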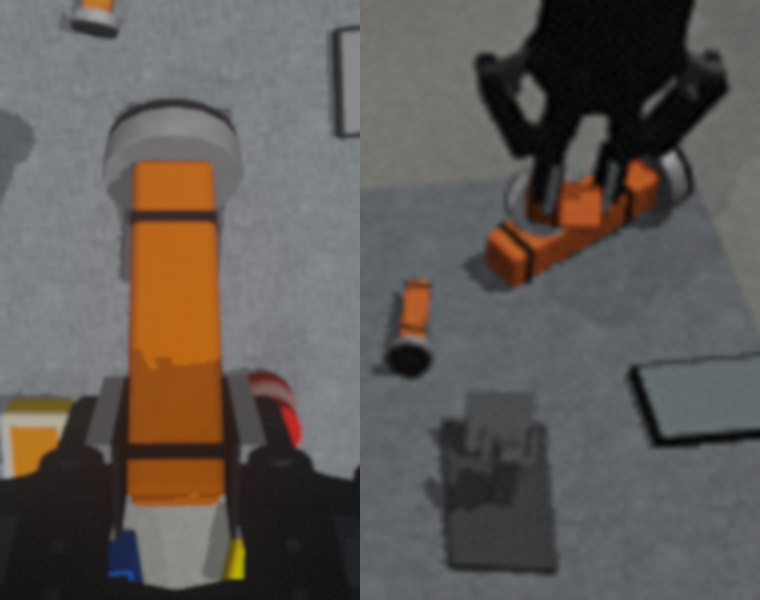

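```bash
python3 - <<'E'
from h import *
from scipy.optimize import least_squares
import pickle
P,I,p,R=pickle.load(open('s5.pkl','rb'));a=.012
L=[(-a,-a,.014),(-a,a,.014),(-a,-a,.11),(-a,a,.11)]
px=np.array([((u+.5)/2-.5+190,(v+.5)/2-.5+60) for u,v in[(134,163),(213,162),(129,488),(224,488)]])
X=lambda q:Ro.from_euler('z',q[3],degrees=True)*Ro.from_euler('y',90-q[4],degrees=True)
def f(q):
    T=X(q);b=q[:3]/100
    d=proj('wrist',T.apply([(.022*np.cos(t),.022*np.sin(t),h) for t in np.linspace(0,6.28,60) for h in(0,.014)])+b,P['wrist'])
    return np.r_[(proj('wrist',T.apply(L)+b,P['wrist'])-px).ravel(),d[:,0].min()-(190+104.5/2),d[:,0].max()-(190+242/2),d[:,1].min()-(60+99/2)]
r=least_squares(f,[50.7,26,22,-7,40]);q=r.x;print(q.round(2),r.fun.round(1))
g=p+R.apply([0,0,-.011]);print('grasp in seater frame',(X(q).inv().apply(g-q[:3]/100)).round(4))
E
```

```text
[51.57 26.22 22.66 -5.85 36.43] [ 0.2 -0.9 -0.2 -0.9 -0.1  0.4  0.  -0.1  0.4 -0.3  1.4]
grasp in seater frame [ 0.0012 -0.0007  0.0783]
```

```bash
python3 -m creep '-5.6 -12.9 0 11.5 -23.2 52.7;-5.6 -12.9 0 11.5 -23.2 52.7;-5.6 -12.9 0 11.5 -23.2 52.7;-5.6 -12.9 0 11.5 -23.2 52.7;-5.6 -12.9 0 11.5 -23.2 52.7;-5.6 -12.9 0 11.5 -23.2 52.7;-7 -24.9 0 40.4 -38.2 87;-7 -24.9 0 40.4 -38.2 87;-7 -24.9 0 40.4 -38.2 87;-7 -24.9 0 40.4 -38.2 87;-7 -24.9 0 40.4 -38.2 87;-7 -24.9 0 40.4 -38.2 87;-7 -24.9 0 40.4 -38.2 87'
python3 - <<'E'
from h import *
print(np.round(status.sense()['joint_pos'],2),cur()[1].as_matrix().round(3).tolist(),hand(80,-50).as_matrix().round(3).tolist())
rows(([.60,-.13,.26],hand(30,-51)),([.56,-.269,.24],hand(-20,-51)))
E
```

```text
clock: 10.55
eef_pos: [0.6207, -0.0002, 0.2616]
eef_rot: [0.272, 0.694, 0.583, -0.323]
wrist_force: [-0.3, -0.4, -1.9]
finger_gap: 0.26
gripper_force: 70.2
[ 0.38  0.68  1.44 -0.71  1.58  0.76] [[0.112, 0.985, -0.131], [0.634, -0.172, -0.754], [-0.765, 0.001, -0.644]] [[0.112, 0.985, -0.133], [0.633, -0.174, -0.754], [-0.766, 0.0, -0.643]]
[-8.34, 0.19, 10.15, 38.67, -1.05, 31.86]
[-16.07, -1.36, 22.44, 77.21, -0.85, 63.7]
```

```bash
python3 -m creep '-8.3 0.2 10.1 38.7 -1 31.9;-8.3 0.2 10.1 38.7 -1 31.9;-8.3 0.2 10.1 38.7 -1 31.9;-8.3 0.2 10.1 38.7 -1 31.9;-8.3 0.2 10.1 38.7 -1 31.9;-8.3 0.2 10.1 38.7 -1 31.9;-16.1 -1.4 22.4 77.2 -0.9 63.7;-16.1 -1.4 22.4 77.2 -0.9 63.7;-16.1 -1.4 22.4 77.2 -0.9 63.7;-16.1 -1.4 22.4 77.2 -0.9 63.7;-16.1 -1.4 22.4 77.2 -0.9 63.7;-16.1 -1.4 22.4 77.2 -0.9 63.7;-16.1 -1.4 22.4 77.2 -0.9 63.7;-16.1 -1.4 22.4 77.2 -0.9 63.7'
python3 - <<'E'
from h import *
p,R=cur();print(np.round(status.sense()['joint_pos'],2),R.as_matrix().round(3)[:,2], 'grasp',p+R.apply([0,0,-.011]))
w,s=[cams.snapshot(n)[:,:,::-1] for n in('wrist','scene')]
P=cams.camera_params('scene')
g=p+R.apply([0,0,-.011]);print(proj('scene',[g,g-[0,0,.079],g+[0,0,.031]]))
u,v=proj('scene',g)[0].astype(int);u0=max(0,u-60);v0=max(0,v-60);print(u0,v0)
cv2.imwrite('pics/m6.png',np.hstack([cv2.resize(w[60:360,190:370],(360,600),interpolation=cv2.INTER_CUBIC),cv2.resize(s[v0:v0+150,u0:u0+110],(440,600),interpolation=cv2.INTER_CUBIC)]))
E
```

```text
clock: 12.3
eef_pos: [0.56, -0.2671, 0.2415]
eef_rot: [-0.073, 0.889, -0.155, -0.423]
wrist_force: [-0.3, 0.2, -2.3]
finger_gap: 0.261
gripper_force: 70.3
[-0.44  1.01  0.8  -0.1   2.21  1.45] [-0.73   0.262 -0.631] grasp [ 0.56808212 -0.2699825   0.24843679]
[[161.6559599  179.19441609]
 [167.65794327 201.90677144]
 [159.13242711 169.63707369]]
101 119
```

View pics/m6.png

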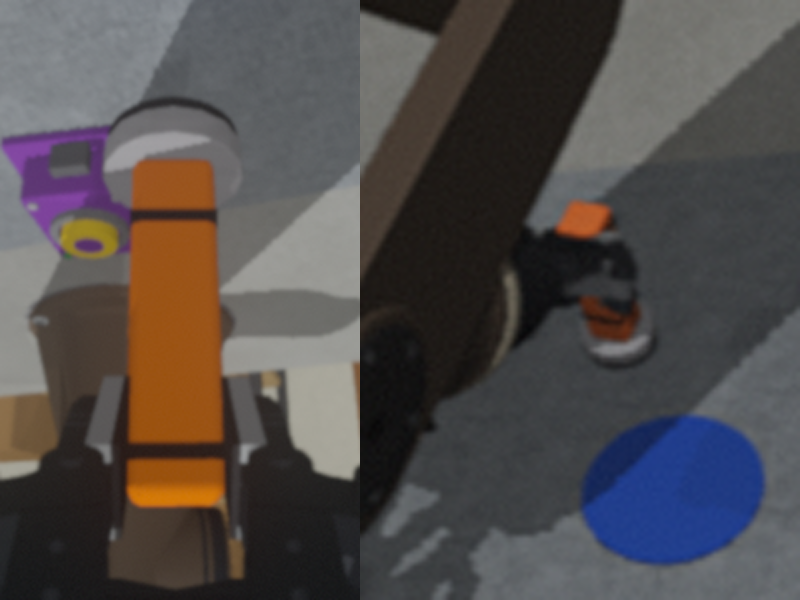

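The tool hangs upright above the mat, with its foot at about (617,335) in the right-hand crop. I'll lower it with the wrist force as a guide.

```bash
python3 - <<'E'
from h import *
p,R=cur();o=R.apply([0,0,-.011])
for z in(.10,.087,.082,.077):
  print(z,end=' ');rows((np.array([.5585,-.2695,z])-o,R))
E
```

```text
0.1 [10.93, 0.23, 10.06, 0.0, 0.0, 0.0]
0.087 [11.94, 0.23, 10.88, 0.0, 0.0, 0.0]
0.082 [12.32, 0.23, 11.2, 0.0, 0.0, 0.0]
0.077 [12.71, 0.23, 11.51, 0.0, 0.0, 0.0]
```

```bash
python3 -m creep '4 0.2 4 0 0 0;8 0.2 8 0 0 0;10.9 0.2 10.1 0 0 0;11.9 0.2 10.9 0 0 0;11.9 0.2 10.9 0 0 0;11.9 0.2 10.9 0 0 0;11.9 0.2 10.9 0 0 0' && python3 -m creep '0.2 0 0.15 0 0 0;0.2 0 0.15 0 0 0'
```

```text
clock: 13.28
eef_pos: [0.5504, -0.2676, 0.0815]
eef_rot: [-0.074, 0.889, -0.158, -0.423]
wrist_force: [-0.9, -0.4, -3.1]
finger_gap: 0.26
gripper_force: 70.2
clock: 13.52
eef_pos: [0.5498, -0.2674, 0.0776]
eef_rot: [-0.075, 0.889, -0.158, -0.423]
wrist_force: [0.3, 0.5, -2.6]
finger_gap: 0.259
gripper_force: 70.3
```

```bash
python3 -m creep '0.13 0 0.1 0 0 0;0.13 0 0.1 0 0 0' && python3 -m creep '0.12 0 0.1 0 0 0;0.12 0 0.1 0 0 0'&& python3 -m creep '0.12 0 0.1 0 0 0;0.12 0 0.1 0 0 0'
```

```text
clock: 13.78
eef_pos: [0.5498, -0.2673, 0.0757]
eef_rot: [-0.075, 0.889, -0.158, -0.424]
wrist_force: [-0.3, 0.1, -3.1]
finger_gap: 0.259
gripper_force: 70.3
clock: 14.02
eef_pos: [0.5498, -0.2673, 0.0742]
eef_rot: [-0.075, 0.889, -0.158, -0.424]
wrist_force: [0.2, -0.2, -2.6]
finger_gap: 0.264
gripper_force: 70.3
clock: 14.28
eef_pos: [0.5498, -0.2673, 0.0727]
eef_rot: [-0.075, 0.889, -0.158, -0.424]
wrist_force: [-0.0, -0.6, -3.7]
finger_gap: 0.262
gripper_force: 70.2
```

```bash
for i in 1 2 3 4 5; do :; done; python3 -m creep '0.12 0 0.1 0 0 0;0.12 0 0.1 0 0 0' | grep -E 'pos|wrist' && python3 -m creep '0.12 0 0.1 0 0 0;0.12 0 0.1 0 0 0'| grep -E 'pos|wrist' && python3 -m creep '0.12 0 0.1 0 0 0;0.12 0 0.1 0 0 0'| grep -E 'pos|wrist'
```

```text
eef_pos: [0.5498, -0.2674, 0.0716]
wrist_force: [-0.8, 0.7, 2.8]
eef_pos: [0.5497, -0.2673, 0.0714]
wrist_force: [1.2, 1.4, 15.4]
eef_pos: [0.5496, -0.2673, 0.0714]
wrist_force: [0.1, 1.7, 25.6]
```

```bash
python3 -m creep '-0.16 0 -0.13 0 0 0;-0.16 0 -0.13 0 0 0' && python3 -m creep '0 0 0 0 0 0;0 0 0 0 0 0;0 0 0 0 0 0;0 0 0 0 0 0;0 0 0 0 0 0' -1 60 && python3 -m creep '0 0 -4 0 0 0;0 0 -8 0 0 0;0 0 -12 0 0 0;0 0 -12 0 0 0;0 0 -12 0 0 0'
python3 - <<'E'
from h import *
s,t,w=[cams.snapshot(n)[:,:,::-1] for n in('scene','top','wrist')]
p,R=cur();print(np.round(status.sense()['joint_pos'],2),p)
P=cams.camera_params('wrist');print(proj('wrist',[[.5585,-.2695,.003],[.5585,-.2695,.113]],P))
cv2.imwrite('pics/m7.png',np.hstack([cv2.resize(w,(400,300)),cv2.resize(s[170:270,120:240],(400,333),interpolation=cv2.INTER_CUBIC)[:300]]))
cv2.imwrite('pics/w7.png',w);cv2.imwrite('pics/s7.png',s);cv2.imwrite('pics/t7.png',t)
for n,im in(('scene',s),('top',t),('wrist',w)):
    m=cv2.inRange(cv2.cvtColor(im,cv2.COLOR_BGR2HSV),(5,120,80),(15,255,255));k,l,st,c=cv2.connectedComponentsWithStats(m)
    for i in range(1,k):
        if st[i,4]>60:print(n,st[i].tolist(),c[i].round(1))
rows(([.59,-.27,.26],hand(-20,-20)),([.5585,-.2695,.26],hand(-20,0)))
E
```

```text
clock: 15.28
eef_pos: [0.5497, -0.2673, 0.0715]
eef_rot: [-0.074, 0.889, -0.158, -0.424]
wrist_force: [0.4, 0.4, 10.9]
finger_gap: 0.258
gripper_force: 71.1
clock: 15.9
eef_pos: [0.5497, -0.2673, 0.0701]
eef_rot: [-0.074, 0.889, -0.158, -0.424]
wrist_force: [-0.5, -0.4, -0.1]
finger_gap: 1.0
gripper_force: 0.0
clock: 16.52
eef_pos: [0.6369, -0.2991, 0.1447]
eef_rot: [-0.075, 0.889, -0.157, -0.424]
wrist_force: [-0.9, 0.2, -0.9]
finger_gap: 1.005
gripper_force: 0.0
[-0.44  1.3   0.38 -0.1   2.35  1.44] [ 0.6364866  -0.29894277  0.14523159]
[[276.95500245 133.06374683]
 [276.94098897 232.94304509]]
scene [0, 20, 20, 34, 356] [ 8.8 34.7]
scene [484, 22, 33, 28, 663] [499.9  34.5]
scene [535, 91, 25, 26, 332] [547.7 106.7]
scene [374, 136, 43, 34, 595] [395.5 151.6]
scene [352, 168, 7, 14, 84] [355.2 174.8]
scene [165, 213, 12, 10, 80] [170.4 217.5]
scene [167, 224, 11, 15, 93] [172.  230.9]
scene [337, 266, 15, 15, 214] [343.8 273.1]
scene [292, 319, 41, 32, 127] [314.7 333.4]
top [257, 97, 27, 23, 132] [270.  109.3]
top [231, 141, 12, 14, 132] [236.3 147.5]
top [192, 239, 12, 22, 73] [198.3 250. ]
top [125, 258, 49, 28, 597] [149.3 271.7]
wrist [265, 134, 24, 16, 377] [276.5 141.6]
wrist [263, 152, 28, 62, 1598] [276.5 183. ]
wrist [264, 216, 27, 18, 465] [276.8 224.4]
wrist [49, 232, 39, 37, 620] [ 66.3 249.4]
wrist [403, 261, 157, 108, 7961] [500.3 296.8]
wrist [370, 309, 13, 37, 235] [374.7 329.3]
wrist [423, 373, 59, 47, 1847] [450.3 400.4]
[-12.3, -1.11, -3.04, -0.0, 31.06, -0.09]
[-14.17, -0.08, -0.73, 0.01, 51.06, -0.09]
```

The wrist blobs show the tool standing: handle columns 263–290, top at row 234 against a predicted 233. Next I'll rise, turn the hand straight down over it, and measure the cap and tool top again.

```bash
python3 -m creep '-6 -0.5 -2 0 5 0;-12.3 -1.1 -3 0 15 0;-12.3 -1.1 -3 0 25 0;-12.3 -1.1 -3 0 31 0;-14.2 -0.1 -0.7 0 40 0;-14.2 -0.1 -0.7 0 51 0;-14.2 -0.1 -0.7 0 51 0;-14.2 -0.1 -0.7 0 51 0;-14.2 -0.1 -0.7 0 51 0'
python3 - <<'E'
from h import *
print(proj('scene',[.5577,-.2702,.113]))
w=cams.snapshot('wrist')[:,:,::-1];P=cams.camera_params('wrist');p,R=cur();print(p,R.as_matrix().round(3).tolist())
print(proj('wrist',[[.5577,-.2702,.003],[.5577,-.2702,.113]],P))
m=cv2.inRange(cv2.cvtColor(w,cv2.COLOR_BGR2HSV),(5,120,80),(15,255,255));k,l,st,c=cv2.connectedComponentsWithStats(m)
for i in range(1,k):
    if st[i,4]>100:print(st[i].tolist(),c[i].round(1))
rows(([.5577,-.2702,.12],hand(-20)),([.5577,-.2702,.077],hand(-20)))
E
```

```text
clock: 17.8
eef_pos: [0.5596, -0.2697, 0.2602]
eef_rot: [0.0, 0.985, -0.174, -0.0]
wrist_force: [0.1, -0.0, -0.1]
finger_gap: 1.0
gripper_force: 0.0
[[171.59872512 213.57160607]]
[ 0.55971959 -0.26967202  0.25988697] [[0.939, -0.343, -0.001], [-0.343, -0.939, -0.001], [-0.0, 0.001, -1.0]]
[[278.5635735  173.45999561]
 [278.99121131 190.71563032]]
[268, 162, 21, 29, 292] [278.5 174. ]
[-0.17, 0.11, 13.99, 0.06, 0.02, -0.06]
[-0.17, 0.1, 18.29, 0.06, 0.02, -0.06]
```

```bash
python3 - <<'E'
from h import *
w=cams.snapshot('wrist')[:,:,::-1].copy();s=cams.snapshot('scene')[:,:,::-1].copy();t=cams.snapshot('top')[:,:,::-1]
import pickle;pickle.dump(({n:cams.camera_params(n) for n in('top','scene','wrist')},{'wrist':w,'scene':s,'top':t}),open('s8.pkl','wb'))
w7=cv2.imread('pics/w7.png');s7=cv2.imread('pics/s7.png')
c=lambda im,x,y,w,h:cv2.resize(im[y:y+h,x:x+w],(400,300),interpolation=cv2.INTER_CUBIC)
cv2.imwrite('pics/m8.png',np.vstack([np.hstack([c(w,238,150,80,60),c(s7,130,195,80,60)]),np.hstack([c(w7,202,110,160,120+30-30),c(s,250,170,80,60)])]))
E
```

```text
(no output)
```

View pics/m8.png

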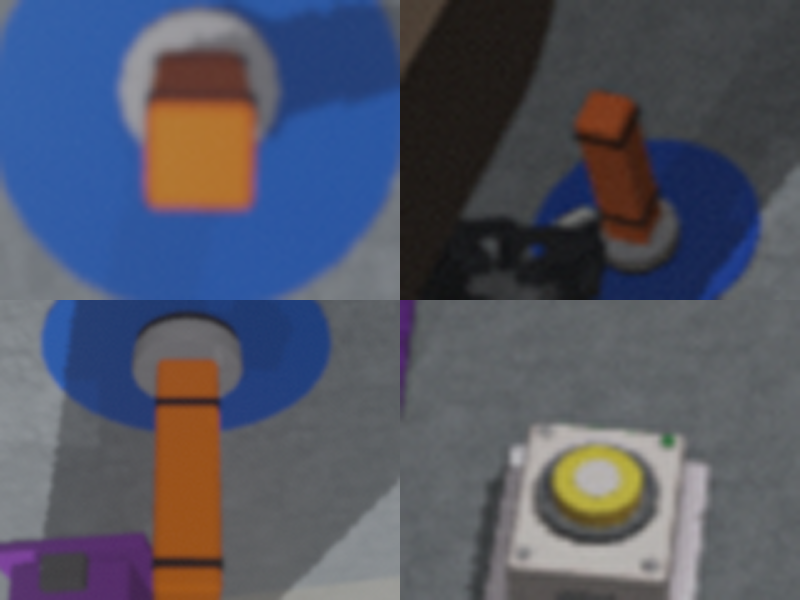

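The views show the tool upright on the mat, with its top face at wrist pixel (278,181) and scene pixel (171.4,217.6). Both are off from prediction by several pixels, so I'll cross-check in numbers.

```bash
python3 - <<'E'
from h import *
import pickle
P,I=pickle.load(open('s8.pkl','rb'))
print('tooltop wrist',ray('wrist',(278,181),.113,P['wrist']),'scene',ray('scene',(171.4,217.6),.113))
print('foot back wrist',ray('wrist',(277.6,168),.017,P['wrist']),'scene',ray('scene',(177.4,239),.017))
for n in P:
    h=cv2.cvtColor(np.ascontiguousarray(I[n]),cv2.COLOR_BGR2HSV)
    m=cv2.inRange(h,(105,120,40),(125,255,255));k,l,st,c=cv2.connectedComponentsWithStats(m)
    for i in range(1,k):
        if st[i,4]>900:
            pts=np.argwhere(l==i)[:,::-1].astype(np.int32);hull=cv2.convexHull(pts);e=cv2.fitEllipse(hull);print(n,'mat',st[i].tolist(),np.round(e[0],1),np.round(e[1],1),ray(n,e[0],.003,P[n]).round(4))
    m=cv2.inRange(h,(22,80,80),(35,255,255));k,l,st,c=cv2.connectedComponentsWithStats(m)
    for i in range(1,k):
        if 80<st[i,4]<1000:print(n,'yel',st[i].tolist(),c[i].round(1),ray(n,c[i],.0655,P[n]).round(4))
    m=cv2.inRange(h,(5,120,80),(18,255,255));k,l,st,c=cv2.connectedComponentsWithStats(m)
    for i in range(1,k):
        if 60<st[i,4]<1000 and n!='wrist':print(n,'or',st[i].tolist(),c[i].round(1),ray(n,c[i],.113,P[n]).round(4))
print(P['wrist']['camera_matrix'],-np.array(P['wrist']['R']).T@P['wrist']['t'],np.array(P['wrist']['R']).round(3).tolist())
E
```

```text
tooltop wrist [ 0.56776198 -0.27266069  0.113     ] scene [ 0.5704697  -0.27043532  0.113     ]
foot back wrist [ 0.56721723 -0.27211785  0.017     ] scene [ 0.56463618 -0.27092524  0.017     ]
top yel [151, 89, 52, 36, 859] [180.1 107.7] [0.8414 0.3163 0.0655]
top yel [287, 93, 33, 34, 564] [303.1 109.9] [ 0.8534 -0.0729  0.0655]
top yel [259, 202, 16, 16, 147] [266.4 209.7] [0.5245 0.0252 0.0655]
top or [257, 97, 27, 22, 197] [269.9 107.6] [0.832  0.0306 0.113 ]
top or [231, 141, 12, 14, 132] [236.3 147.5] [0.6985 0.1234 0.113 ]
scene mat [157, 223, 45, 37, 966] [178.9 241. ] [36.1 46. ] [ 0.5611 -0.2693  0.003 ]
scene mat [335, 305, 53, 50, 1170] [359.4 329.4] [54.3 63.5] [0.8627 0.1469 0.003 ]
scene mat [192, 320, 48, 51, 1094] [214.3 345.2] [58.  58.9] [ 0.864  -0.1864  0.003 ]
scene yel [223, 155, 17, 14, 131] [231.6 161.8] [ 0.3493 -0.1149  0.0655]
scene yel [280, 199, 19, 17, 180] [289.1 206.8] [0.5311 0.0249 0.0655]
scene yel [334, 285, 21, 6, 109] [343.6 287.3] [0.785  0.1195 0.0655]
scene or [0, 20, 20, 33, 379] [ 8.6 35.3] [-0.3178 -0.8545  0.113 ]
scene or [485, 22, 32, 
[... 466 characters left out ...]
113 ]
scene or [292, 319, 41, 32, 207] [312.7 334.9] [0.9171 0.0258 0.113 ]
wrist mat [236, 130, 83, 83, 4310] [277.1 170.9] [82.4 83.2] [ 0.5615 -0.2693  0.003 ]
wrist mat [421, 184, 29, 56, 931] [435.  211.1] [19.9 68.9] [ 0.4241 -0.4714  0.003 ]
wrist yel [0, 0, 86, 41, 630] [32.9 22.2] [ 0.8249 -0.0737  0.0655]
wrist yel [69, 258, 37, 33, 690] [ 88.1 272.9] [0.5286 0.0199 0.0655]
wrist yel [214, 334, 31, 25, 401] [227.9 343.8] [ 0.3564 -0.1174  0.0655]
[[303.50674815   0.         277.42235946]
 [  0.         303.50674815 209.08695504]
 [  0.           0.           1.        ]] [ 0.62705241 -0.29344341  0.43288004] [[-0.343, -0.939, 0.001], [-0.901, 0.329, 0.282], [-0.265, 0.096, -0.959]]
```

All cameras agree: the tool is at (0.568,-0.272) and the mat at (0.561,-0.269). Next I'll descend and grip it from above.

```bash
python3 -c "
from h import *
rows(([.568,-.272,.078],hand(-20)))"; python3 -m creep '0.85 -0.1 5 0 0 0;0.85 -0.1 10 0 0 0;0.85 -0.1 14 0 0 0;0.85 -0.1 18.2 0 0 0;0.85 -0.1 18.2 0 0 0;0.85 -0.1 18.2 0 0 0;0.85 -0.1 18.2 0 0 0'
```

```text
[0.9, -0.08, 18.17, 0.05, 0.02, -0.06]
clock: 18.88
eef_pos: [0.5684, -0.2722, 0.0803]
eef_rot: [0.001, 0.985, -0.174, 0.002]
wrist_force: [0.1, 0.9, 0.5]
finger_gap: 0.998
gripper_force: 0.0
```

```bash
python3 -m creep '0 0 0 0 0 0;0 0 0 0 0 0;0 0 0 0 0 0;0 0 0 0 0 0;0 0 0 0 0 0;0 0 0 0 0 0;0 0 0 0 0 0' 1 90 && python3 -m creep '0 0 -1 0 0 0;0 0 -5 0 0 0;0 0 -10 0 0 0;0 0 -14 0 0 0;0 0 -14 0 0 0;0 0 -14 0 0 0'; python3 - <<'E'
from h import *
print(np.round(status.sense()['joint_pos'],2))
rows(([.527,.024,.22],hand(15)))
E
```

```text
clock: 19.75
eef_pos: [0.5676, -0.2719, 0.0791]
eef_rot: [0.001, 0.985, -0.174, 0.001]
wrist_force: [-1.8, -0.8, 8.1]
finger_gap: 0.233
gripper_force: 88.0
clock: 20.5
eef_pos: [0.5666, -0.271, 0.2179]
eef_rot: [0.0, 0.985, -0.174, -0.0]
wrist_force: [-0.5, 0.1, -3.7]
finger_gap: 0.232
gripper_force: 88.8
[-0.49  0.43  1.63 -0.    1.08  1.43]
[-13.84, -26.35, -0.23, 0.05, 0.01, -35.07]
```

```bash
python3 -c "
from h import *
rows(([.527,-.06,.22],hand(0)))"; python3 -m creep '-11.2 -18 -0.2 0 0 -20;-11.2 -18 -0.2 0 0 -20;-11.2 -18 -0.2 0 0 -20;-11.2 -18 -0.2 0 0 -20;-11.2 -18 -0.2 0 0 -20;-11.2 -18 -0.2 0 0 -20;-11.2 -18 -0.2 0 0 -20'
cat > cap.py <<'E'
from h import *
import time
P=cams.camera_params('wrist');w=cams.snapshot('wrist')[:,:,::-1].copy();cv2.imwrite('pics/cap%d.png'%time.time(),w)
p,R=cur();print('tcp',p.round(4))
h=cv2.cvtColor(w,cv2.COLOR_BGR2HSV);m=cv2.inRange(h,(22,80,80),(35,255,255));k,l,st,c=cv2.connectedComponentsWithStats(m)
for i in range(1,k):
    if st[i,4]>80:
        pts=np.argwhere(l==i)[:,::-1].astype(np.int32);e=cv2.fitEllipse(cv2.convexHull(pts))
        print('yel',st[i].tolist(),np.round(e[0],1),np.round(e[1],1),ray('wrist',e[0],.0655,P).round(4), 'pxl 46mm:',(.046*303.5/np.linalg.norm(ray('wrist',e[0],.0655,P)-ray('wrist',e[0],P=P)[0])).round(1))
m=cv2.inRange(h,(5,120,80),(18,255,255));k,l,st,c=cv2.connectedComponentsWithStats(m)
for i in range(1,k):
    if st[i,4]>200:print('or',st[i].tolist(),c[i].round(1))
for d in(0,.014,.11):
    print(d,proj('wrist',p+[0,0,.011-.0866+d],P)[0].round(1))
E
python3 cap.py
```

```text
[-10.96, -18.47, -0.23, 0.05, 0.01, -20.07]
clock: 21.38
eef_pos: [0.5237, -0.0647, 0.2197]
eef_rot: [0.001, 1.0, -0.001, -0.0]
wrist_force: [0.4, 0.3, -3.1]
finger_gap: 0.235
gripper_force: 89.1
tcp [ 0.5237 -0.0647  0.2198]
yel [82, 0, 45, 32, 500] [111.3  15.3] [31.5 70.5] [0.6972 0.0978 0.0655] pxl 46mm: 36.8
yel [176, 164, 42, 42, 1006] [196.4 184.3] [41.1 42.8] [0.528  0.025  0.0655] pxl 46mm: 40.4
yel [299, 322, 11, 17, 92] [303.9 330. ] [ 7.7 17.4] [ 0.3372 -0.098   0.0655] pxl 46mm: 33.4
or [75, 0, 31, 16, 439] [89.6  6.9]
or [258, 204, 40, 31, 1063] [278.2 219.7]
or [255, 237, 46, 47, 1903] [277.3 259.3]
or [61, 250, 17, 38, 569] [ 68.5 268. ]
or [0, 282, 39, 40, 889] [ 16.7 299.8]
0 [278.  207.8]
0.014 [278.  212.6]
0.11 [278.5 268.1]
```

```bash
python3 - <<'E'
from h import *
from scipy.optimize import least_squares
P=cams.camera_params('wrist');p,R=cur()
def f(q):
    b=p+[q[0]/100,0,.011-.0866+q[1]/100]
    T=Ro.from_euler('y',q[2],degrees=True)
    return proj('wrist',T.apply([[.012,0,.014],[.012,0,.11],[-.012,0,.11]])+b,P)[:,1]
print(f([0,0,0]))
import glob;w=cv2.imread(sorted(glob.glob('pics/cap*.png'))[-1])
print(w[195:295:1,278].tolist()[::2])
E
```

```text
[198.20569653 246.21185645 288.9200028 ]
[[159, 157, 158], [131, 132, 141], [50, 68, 106], [39, 58, 98], [40, 50, 75], [38, 59, 101], [39, 63, 109], [38, 62, 108], [36, 62, 109], [35, 60, 107], [36, 61, 108], [34, 60, 108], [35, 61, 108], [32, 60, 107], [34, 61, 108], [30, 59, 107], [32, 59, 107], [31, 58, 104], [30, 56, 103], [33, 56, 100], [32, 40, 62], [32, 48, 83], [33, 60, 109], [31, 67, 125], [26, 89, 164], [26, 106, 183], [27, 110, 182], [28, 91, 165], [29, 86, 160], [25, 85, 159], [28, 86, 160], [27, 85, 159], [28, 85, 160], [27, 85, 159], [25, 84, 159], [24, 84, 159], [25, 85, 159], [24, 84, 158], [24, 84, 158], [27, 85, 159], [25, 81, 153], [26, 78, 149], [22, 76, 147], [29, 76, 144], [73, 68, 128], [126, 59, 109], [134, 56, 108], [141, 57, 114], [143, 56, 115], [142, 54, 114]]
```

```bash
python3 -m creep '0.3 -5 0 0 0 0;0.3 -9 0 0 0 0;0.3 -9 2 0 0 0;0.3 -9 4 0 0 0;0.3 -9 6 0 0 0;0.3 -9 6.8 0 0 0;0.3 -9 6.8 0 0 0;0.3 -9 6.8 0 0 0' && python3 cap.py
```

```text
clock: 22.42
eef_pos: [0.5274, 0.0258, 0.1527]
eef_rot: [0.001, 1.0, -0.001, 0.001]
wrist_force: [0.7, -0.1, -3.1]
finger_gap: 0.232
gripper_force: 89.3
tcp [0.5274 0.0259 0.1527]
yel [130, 0, 58, 15, 472] [160.1   3.9] [19.7 62.3] [0.6871 0.1161 0.0655] pxl 46mm: 48.3
yel [254, 178, 47, 20, 223] [277.4 199. ] [42.3 47.3] [0.5323 0.0263 0.0655] pxl 46mm: 51.9
yel [396, 343, 16, 15, 116] [404.2 349.6] [ 9.4 18.7] [ 0.3677 -0.1078  0.0655] pxl 46mm: 37.4
or [259, 199, 39, 36, 1160] [278.1 218.3]
or [255, 237, 46, 47, 1922] [277.3 259.6]
or [96, 278, 21, 43, 719] [105.2 298.3]
or [0, 311, 68, 61, 2059] [ 30.4 339.4]
0 [277.9 207.9]
0.014 [277.9 212.7]
0.11 [278.4 268. ]
```

```bash
python3 - <<'E'
from h import *
import glob
print(ray('wrist',(277.5,177.5),.0655)-[.023,0,0])
w=cv2.imread(sorted(glob.glob('pics/cap*.png'))[-1]);print([(170+i,*x) for i,x in enumerate(w[170:206,278].tolist())])
p,_=cur();print(proj('wrist',[p+[.022,0,-.076],p+[.022,0,-.062]]))
E
```

```text
[0.52854987 0.02626195 0.0655    ]
[(170, 125, 124, 122), (171, 125, 124, 122), (172, 126, 125, 124), (173, 130, 130, 129), (174, 140, 140, 141), (175, 154, 157, 158), (176, 156, 163, 164), (177, 132, 147, 151), (178, 90, 126, 134), (179, 58, 136, 143), (180, 54, 162, 165), (181, 57, 171, 172), (182, 68, 155, 154), (183, 88, 122, 122), (184, 117, 118, 119), (185, 141, 139, 139), (186, 154, 151, 152), (187, 158, 155, 157), (188, 159, 156, 158), (189, 159, 157, 158), (190, 161, 158, 159), (191, 159, 158, 159), (192, 159, 156, 158), (193, 159, 156, 157), (194, 159, 157, 158), (195, 159, 157, 158), (196, 152, 151, 154), (197, 131, 133, 143), (198, 93, 102, 125), (199, 57, 76, 112), (200, 46, 68, 108), (201, 46, 65, 104), (202, 45, 60, 91), (203, 46, 56, 78), (204, 46, 57, 87), (205, 45, 63, 103)]
[[277.95523746 182.47784214]
 [277.99512278 185.94470732]]
```

The foot's far edge matches the prediction (row 182.5) and the cap is centred to about 1 mm. Now the press.

```bash
python3 -m creep '0.1 0 0.5 0 0 0;0.1 0 1 0 0 0;0.1 0 1.2 0 0 0;0.1 0 1.35 0 0 0;0.1 0 1.35 0 0 0' && python3 -m creep '0 0 0.2 0 0 0;0 0 0.35 0 0 0;0 0 0.35 0 0 0;0 0 0.35 0 0 0'
```

```text
clock: 23.1
eef_pos: [0.5281, 0.026, 0.1387]
eef_rot: [0.001, 1.0, -0.001, 0.001]
wrist_force: [-0.3, -1.1, 3.5]
finger_gap: 0.234
gripper_force: 90.3
clock: 23.6
eef_pos: [0.5277, 0.026, 0.1349]
eef_rot: [0.001, 1.0, -0.001, 0.0]
wrist_force: [0.8, 0.2, -2.6]
finger_gap: 0.231
gripper_force: 89.3
```

```bash
python3 -m creep '0 0 0.15 0 0 0;0 0 0.25 0 0 0;0 0 0.25 0 0 0;0 0 0.25 0 0 0' && python3 -m creep '0 0 -1 0 0 0;0 0 -4 0 0 0;0 0 -8 0 0 0;0 0 -8 0 0 0;0 0 -8 0 0 0'
python3 - <<'E'
from h import *
rows(([.561,-.269,.22],hand(-20)),([.561,-.269,.10],hand(-20)))
h=lambda n:cv2.cvtColor(np.ascontiguousarray(cams.snapshot(n)[:,:,::-1]),cv2.COLOR_BGR2HSV)
E
```

```text
clock: 24.1
eef_pos: [0.5287, 0.0259, 0.1334]
eef_rot: [0.001, 1.0, -0.001, 0.001]
wrist_force: [-1.8, -1.2, 12.1]
finger_gap: 0.232
gripper_force: 91.5
clock: 24.72
eef_pos: [0.5275, 0.0261, 0.2123]
eef_rot: [0.001, 1.0, -0.001, 0.0]
wrist_force: [-0.5, 0.1, -3.9]
finger_gap: 0.233
gripper_force: 89.3
[3.39, 29.51, -0.73, 0.07, -0.03, 19.93]
[3.39, 29.49, 11.27, 0.07, -0.03, 19.93]
```

The tool met firm resistance at TCP z 0.1334 (predicted home 0.1337), so the cap is home. Next it goes back to the mat.

```bash
python3 -m creep '3.4 6 -0.7 0 0 4;3.4 12 -0.7 0 0 8;3.4 18 -0.7 0 0 12;3.4 24 -0.7 0 0 16;3.4 29.5 -0.7 0 0 20;3.4 29.5 -0.7 0 0 20;3.4 29.5 -0.7 0 0 20;3.4 29.5 4 0 0 20;3.4 29.5 8 0 0 20;3.4 29.5 11.3 0 0 20;3.4 29.5 12.5 0 0 20;3.4 29.5 12.9 0 0 20;3.4 29.5 12.9 0 0 20;3.4 29.5 12.9 0 0 20'; python3 -m creep '0 0 0.2 0 0 0;0 0 0.2 0 0 0'
```

```text
clock: 26.48
eef_pos: [0.5622, -0.2694, 0.0851]
eef_rot: [0.001, 0.985, -0.174, 0.001]
wrist_force: [0.1, -0.7, -3.1]
finger_gap: 0.23
gripper_force: 89.6
clock: 26.72
eef_pos: [0.5616, -0.2692, 0.0821]
eef_rot: [0.001, 0.985, -0.174, 0.001]
wrist_force: [-0.1, -1.2, -2.7]
finger_gap: 0.231
gripper_force: 89.6
```

```bash
python3 -m creep '0 0 0.2 0 0 0;0 0 0.2 0 0 0;0 0 0.2 0 0 0' | grep -E 'pos|wrist'; python3 -m creep '0 0 0.12 0 0 0;0 0 0.12 0 0 0;0 0 0.12 0 0 0' | grep -E 'pos|wrist'
```

```text
eef_pos: [0.5615, -0.2691, 0.0799]
wrist_force: [0.3, -0.0, -3.6]
eef_pos: [0.5618, -0.2694, 0.0791]
wrist_force: [-1.4, -1.2, 5.4]
```

Light contact. I'll release, rise and check.

```bash
python3 -m creep '0 0 0 0 0 0;0 0 0 0 0 0;0 0 0 0 0 0;0 0 0 0 0 0;0 0 0 0 0 0;0 0 0 0 0 0' -1 60 && python3 -m creep '0 0 -3 0 0 0;0 0 -8 0 0 0;0 0 -13 0 0 0;0 0 -18 0 0 0;0 0 -18 0 0 0;0 0 -18 0 0 0;0 0 -18 0 0 0'
python3 - <<'E'
from h import *
P=cams.camera_params('wrist');w=cams.snapshot('wrist')[:,:,::-1].copy();p,R=cur()
h=cv2.cvtColor(w,cv2.COLOR_BGR2HSV);m=cv2.inRange(h,(5,100,50),(22,255,255));k,l,st,c=cv2.connectedComponentsWithStats(m)
for i in range(1,k):
    if st[i,4]>200:print(st[i].tolist(),c[i].round(1))
print(proj('wrist',[[.5625,-.2695,.003],[.5625,-.2695,.113]],P),p)
s=cv2.cvtColor(np.ascontiguousarray(cams.snapshot('scene')[:,:,::-1]),cv2.COLOR_BGR2HSV)
m=cv2.inRange(s,(22,80,80),(35,255,255));k,l,st,c=cv2.connectedComponentsWithStats(m)
print([(st[i].tolist(),c[i].round(1)) for i in range(1,k) if 250<c[i][0]<330 and c[i][1]<240 and st[i,4]>30],proj('scene',[[.5285,.0255,.0575],[.5285,.0255,.0655]]))
E
```

```text
clock: 28.22
eef_pos: [0.5615, -0.2691, 0.0787]
eef_rot: [0.001, 0.985, -0.174, 0.0]
wrist_force: [0.2, 0.0, -0.3]
finger_gap: 0.994
gripper_force: 0.0
clock: 29.1
eef_pos: [0.5607, -0.2685, 0.2574]
eef_rot: [0.0, 0.985, -0.174, -0.001]
wrist_force: [-0.7, -0.3, 0.7]
finger_gap: 1.0
gripper_force: 0.0
[268, 175, 22, 23, 454] [278.5 185.8]
[[278.00898128 171.031611  ]
 [278.23731782 187.75851368]] [ 0.56083339 -0.26856718  0.25744511]
[([280, 201, 19, 15, 168], array([289. , 207.8]))] [[289.20071911 207.99364543]
 [289.21797733 206.02485359]]
```

```bash
python3 -c "
from cell import workorder
print(workorder.hand_in())"
```

```text
the job is handed in; nothing more can be done
None
```

I pressed the cap home with the tool, stood the tool upright on the blue mat, let it go, and handed the job in at about 29 s; the verdict was not shown, and my first grip on the tool missed and turned it slightly in its rest.

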